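Mount the test ball and hold the index plunger out

TASK

Set up the eye instrument's calibration check: take the post with the steel ball out of the rack and put its rod down through the free eyelet at the end of the swing arm until its collar sits flat on the arm, and let it go. Then pull the swing arm's sprung index plunger fully up to its stop and finish while still holding it there, so that a colleague can swing the arm. Leave the plate-topped post and everything else on the table where they are.

Things in the scene. Friction and masses are not known exactly. Their poses are not given: they have to be found in the camera images.
- ball_post: Ball post. Steel rod 9 mm thick, 50 mm long, last 4 mm tapered; then a steel collar 28 mm across, 5 mm thick; then a black round grip 22 mm across, 55 to 95 mm above the rod's end; on top a steel ball 22 mm across, top at 111 mm. 56 to 112 g. Origin at the rod's end, z up the rod. Starts upright in either rack hole, hanging by its collar.
- collar (a point): Centre of the underside of the ball post's collar, on the rod's axis, 50 mm above the rod's end.
- plate_post: Plate post, not used. Steel rod 9 mm thick, 50 mm long, last 4 mm tapered; then a steel collar 28 mm across, 5 mm thick; then a black round grip 22 mm across, 55 to 95 mm above the rod's end; on top a flat square steel plate 34 mm wide, 5 mm thick, top at 100 mm. 56 to 112 g. Origin at the rod's end, z up the rod. Starts upright in either rack hole, hanging by its collar.
- rack: Grey fixed block, 70 (x) by 160 (y) by 60 mm high, origin under its centre on the table; two upright 11 mm holes at y = -40 and +40 mm through to its underside; the posts' collars rest on its top, z = 60 mm. It stands at any yaw within 0.5 rad.
- fixture: Fixed swing-arm fixture: cream base 120 (x) by 270 (y) by 14 mm, origin on the table under the arm's pivot, yaw within 0.45 rad. Aluminium arm along y, top 85 mm over the table: free eyelet in its square end at y = +109 mm, index plunger over its other end at y = -80 mm. At y = 0 a low round black cap, 38 mm across, top at 106 mm: no plunger, does not move. The arm does not turn in this job.
- eyelet (a point): Centre of the upper mouth of the eyelet: an upright through hole 11.5 mm wide with a 1.5 mm chamfer, 85 mm above the table, plate 10 mm thick, 61 mm of free space under the plate. Its frame's axes are the fixture's.
- seat_hole (a point): Centre of the upper mouth of the index pin's seat hole, 10 mm across, 85 mm above the table; the pin fills it while the plunger is down. Over it reaches a cream C-bracket, 36 mm wide, top 117 mm above the table, its upright leg on the fixture's -x side, carrying the plunger.
- knob (a point): Centre of the flat top of the plunger's black pull knob, an upright plain cylinder 24 mm across and 36 mm high; its underside is 2.5 mm over the C-bracket's top when seated (knob top then 155.5 mm above the table). It moves straight up with the plunger.
- plunger (a joint): How far the plunger is pulled straight up, m: 0 = pin fully in the seat hole, 0.018 = against its upper stop. A spring pulls it down with about 6 N when seated and 12 N at the stop; it snaps back when let go. The 8 mm steel pin clears the seat hole from about 0.0125.
- drops: Bystander: small white drop bottle, 28 mm across, 62 mm tall, origin under its centre.
- jar: Bystander: glass jar with steel lid, 70 mm across, 85 mm tall, origin under its centre.
- occluder: Bystander: flat black eye paddle, disc 56 mm across with a 130 mm handle to its -x, 5 mm thick, origin under the disc's centre.
- penlight: Bystander: steel penlight, 130 mm long, 13 mm thick, lying along its x, origin under it.
- lens_a: Bystander: framed trial lens, 40 mm square and 5 mm thick with a short tab, lying flat, origin under its centre.
- wipes: Bystander: cardboard box 120 by 70 by 50 mm, origin under its centre.
There are look-alikes about, which are no part of the job. Leave any green or red look-alike of the ball_post alone.

How it is judged:
On the way, in this order (a step that is already met when the one before it is completed fails the run):
1. the ball post sits in the eyelet, collar on the arm, let go (horizontal distance between collar and eyelet below 0.004 m and z of collar in the frame of eyelet between -0.003 and 0.0025 m and angle between ball_post's own z axis and vertical below 0.06 rad and contact force between ball_post and the fingers below 0.3 N and contact force between ball_post and the arm below 0.3 N), for 0.2 s.
2. the plunger is pulled up to its stop (value of joint plunger above 0.0155 m), for 0.2 s.
At the end, for the whole second after the job is handed in: The ball post's rod is through the eyelet, upright (within 0.06 rad), its collar flat on the arm (within 2.5 mm) and centred within 4 mm, not touched by the robot; the plunger is at least 15.5 of 18 mm up and is held there by the gripper (more than 4 N) through the last second (all of step 1 and linear speed of ball_post below 0.02 m/s and value of joint plunger above 0.0155 m and contact force between fixture and the fingers above 4 N); the arm keeps its last pose, push and grip.
It fails at once if the plate post or any other bystander is shifted by more than 30 mm (distance of any of plate_post, drops, jar, occluder, penlight, lens_a, wipes from where it was at the start of the episode above 0.03 m).
It also fails if it takes over 51 s, if anything falls off the work surface, if the arm or the gripper's body presses on something with over 40 N, if the wrist force passes 120 N, or if a joint passes its speed limit or range.

ROBOT

A 6-joint arm with a two-finger parallel gripper is mounted at the origin on the work surface. World frame = base frame: x ahead of the robot, y to its left, z up, the work surface at z = 0. Lengths are in m, angles in rad, forces in N, time in s.
With the tool pointing down it reaches from about 0.275 to 0.775 m from the base axis. Payload 14.6 kg.
Tool frame: the origin (TCP) lies between the finger pads; the fingertips stand 8 mm ahead of it and the grasp point (between the pads) lies 11 mm behind it; z points along the fingers, x is the direction in which the jaws open and shut, and the axes are right-handed (so a half turn about z gives the same grasp; the last joint's range is limited). The gripper opens to 85 mm and grips with 20 to 120 N. Pads are 22 mm wide; open, the fingers measure 114 mm over their backs; the gripper's body (76 mm by 85 mm) begins 54 mm behind the grasp point. The pads swing forward as they close: fully open they stand 13 mm farther back than shut.
Start: joints at [-1.408, 0.263, -0.048, 1.259, 0, 1.415], TCP at [0.164, -0.499, 0.204] pointing down, gripper open.
Joint ranges: [-2.65, 2.65], [-0.89, 1.7], [-1.18, 1.37], [-2.13, 2.11], [-1.35, 1.29], [-3.14, 3.14]. Speed limits (rad/s): [1.89, 1.89, 2.57, 2.79, 3.14, 3.14].

INTERFACE

Orientations are given as a unit quaternion [w, x, y, z].
In Python, from bench import * gives the robot as it stands.
- The arm moves only by the shell command python3 -m jog 'ROWS' [FORCE]. ROWS is JSON, a list of rows, each an object with "claw": the gripper command: -1 is shut, 1 is fully open, values between are in proportion; "slide": the shift along the tool's x, y, z in cm, a list of three; "delta_rot": the turn, a rotation vector about the tool's x, y, z in degrees, a list of three. A call has 1 to 10 rows; each row is the pose to reach, as a shift and turn from the pose commanded when the call began, along the tool's axes at that moment; what a row does not reach only later rows make up. A row lasts 1/8 s, in which the tool goes at most 62.5 mm and 10.7 degrees, less where a joint would pass 70% of its speed; a pose out of reach is approached as far as the arm can. A call with a gripper value outside its range is refused whole. The fingers move at their own pace and stop on an object; FORCE is the grip in N (left out, the last holds). Time passes only in rows, so rows that repeat a pose let the fingers close. It gives the time, the measured TCP pose, the force and the opening at its end, in the units of the state.
- get_obs(): the state, without advancing time (a new reading comes with each control period).
- get_image(name): name is "side" or "top"; returns a dict with "image" (480x640x3 uint8, blue, green, red), "intrinsics" (3x3 intrinsics, pixels), "rvec" (rotation vector, rad) and "tvec" (3), from world to camera coordinates, as OpenCV has them. Camera axes: x right, y down, z forward; pixel columns grow to the right and rows downward; lengths in m; the calibration is good to about 2 mm. A picture is of the moment at which its call begins. There is no depth.
- hand_in(): hands the job in, once; it reports no verdict.
The state is a dict: "clock": time; "joint_pos": joint angles; "joint_vel": joint speeds; "effort": joint torques, N m; "eef_pos": TCP position; "orientation": TCP orientation; "force": force on the tool from outside, world axes, zero at the start; "moment": the same for the moment, N m; "grip_width": opening from 0.0 (shut) to 1.0 (fully open).
Only numpy, scipy, OpenCV 4.12 (cv2) and the standard library are available. Lean on these libraries where they do the work, as an engineer would, in place of code of your own. Each camera call takes 0.05 s, during which the arm holds its last target.

## Working session

There is one attempt and no reset: what is moved stays moved. The work goes in short steps, Python scripts to look and compute and a shell command to move; the robot and the scene stay as the last step left them, time stands still between calls to the robot, and variables do not carry over. Pictures are saved under pics/ and viewed, and the job is handed in when it is done.

```bash
mkdir -p pics; ls; python3 - <<'E'
from bench import *
import cv2,numpy as np
o=get_obs(); print({k:np.round(v,4) for k,v in o.items()})
for n in("side","top"):
    d=get_image(n); cv2.imwrite(f"pics/{n}0.png",d["image"])
    R=cv2.Rodrigues(np.array(d["rvec"]))[0]; print(n,np.round(d["intrinsics"],1).tolist(),(-R.T@np.array(d["tvec"]).ravel()).round(3)); print(R.round(3).tolist())
E
```

```text
pics
{'clock': np.float64(0.0), 'joint_pos': array([-1.4083,  0.2635, -0.0489,  1.2594, -0.    ,  1.4155]), 'joint_vel': array([ 0.0006, -0.0001, -0.0018,  0.0006, -0.0003, -0.0006]), 'effort': array([-4.00000e-04, -6.37619e+01,  3.84566e+01,  1.37000e-02,
       -3.00000e-04, -0.00000e+00]), 'eef_pos': array([ 0.164 , -0.4984,  0.2035]), 'orientation': array([-4.000e-04,  8.101e-01, -5.863e-01, -4.000e-04]), 'force': array([-0.0808, -1.2749,  0.0852]), 'moment': array([ 0.0101,  0.0315, -0.0062]), 'grip_width': np.float64(0.9984)}
side [[616.4, 0.0, 316.5], [0.0, 616.4, 241.5], [0.0, 0.0, 1.0]] [ 0.059 -1.143  0.996]
[[0.93, -0.367, 0.005], [-0.204, -0.529, -0.824], [0.305, 0.765, -0.567]]
top [[537.7, 0.0, 324.2], [0.0, 537.7, 234.5], [0.0, 0.0, 1.0]] [0.413 0.05  1.215]
[[-0.003, -1.0, -0.012], [-0.995, 0.004, -0.1], [0.1, 0.012, -0.995]]
```

View pics/side0.png

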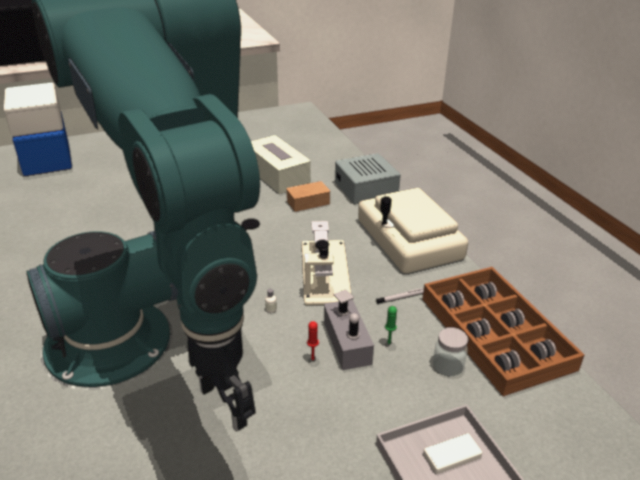

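View pics/top0.png

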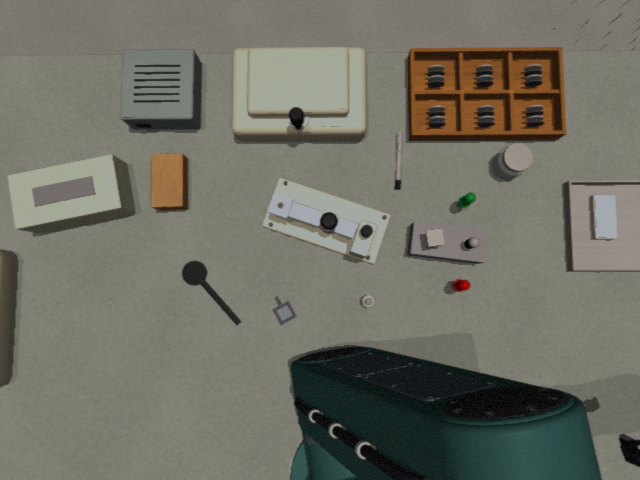

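Candidates for the ball post in the top view are: the steel ball in the rack (472,243), the plate post (434,237), the green look-alike (467,200), the red look-alike (461,285) and the black-knobbed lever on the cream device (297,117). By the description it is the one at (472,243). I'll check that in close crops.

```bash
python3 - <<'E'
import cv2,numpy as np
t=cv2.imread("pics/top0.png"); s=cv2.imread("pics/side0.png")
a=cv2.resize(t[165:275,250:400],None,fx=5,fy=5,interpolation=cv2.INTER_CUBIC); cv2.imwrite("pics/c_fix.png",a)
a=cv2.resize(t[210:275,400:500],None,fx=8,fy=8,interpolation=cv2.INTER_CUBIC); cv2.imwrite("pics/c_rack.png",a)
a=cv2.resize(s[215:370,290:410],None,fx=3.8,fy=3.8,interpolation=cv2.INTER_CUBIC); cv2.imwrite("pics/c_side.png",a)
E
```

```text
(no output)
```

View pics/c_fix.png

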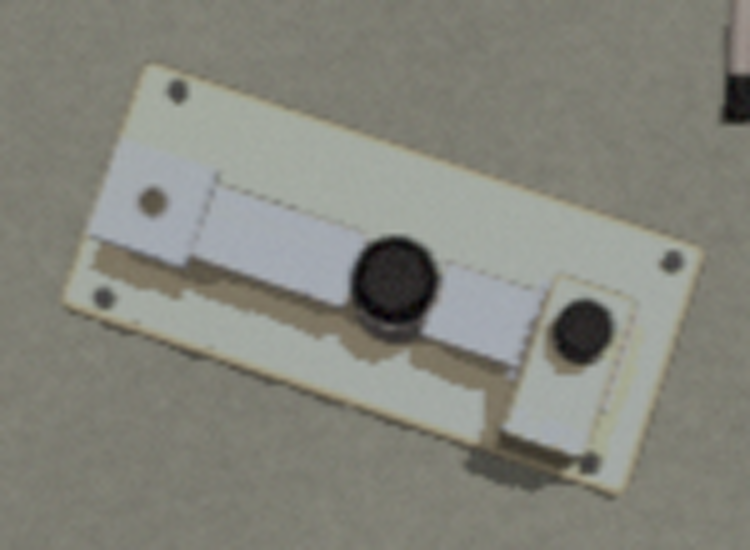

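View pics/c_rack.png

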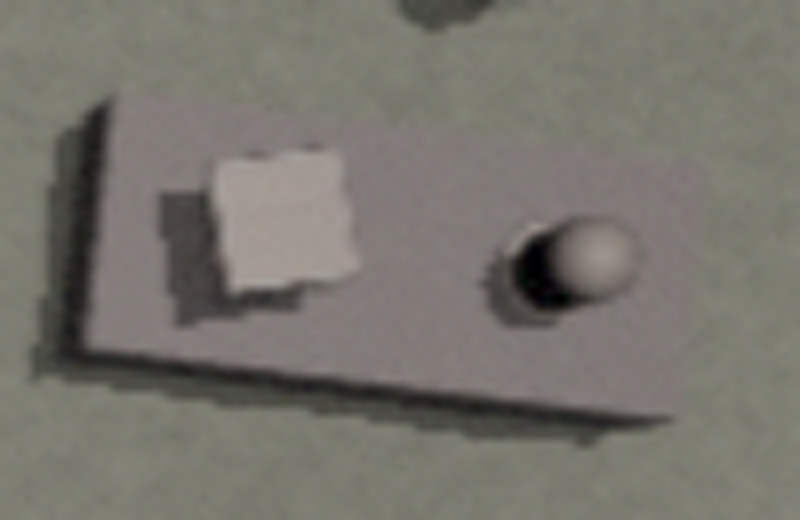

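View pics/c_side.png

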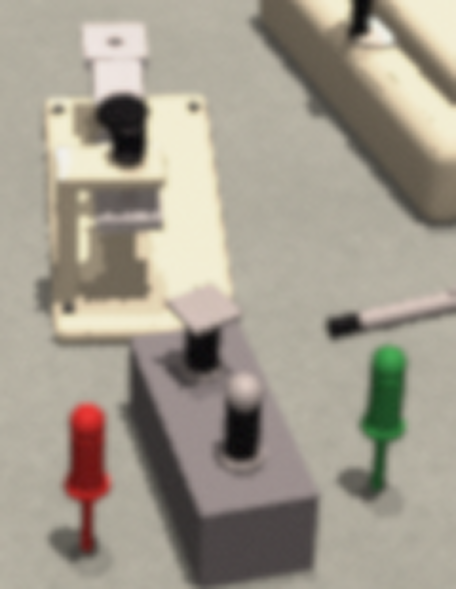

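```bash
cat > h.py <<'E'
import cv2,numpy as np
from scipy.optimize import least_squares
def cal(d):
    return np.array(d["intrinsics"]),np.array(d["rvec"],float).ravel(),np.array(d["tvec"],float).ravel()
def ray(c,uv,z):
    K,r,t=c; R=cv2.Rodrigues(r)[0]; C=-R.T@t
    v=R.T@np.linalg.solve(K,[uv[0],uv[1],1]); return C+v*(z-C[2])/v[2]
def proj(c,P): return cv2.projectPoints(np.atleast_2d(np.array(P,float)),c[1],c[2],c[0],None)[0][:,0]
def uncrop(p,x0,y0,f): p=np.array(p,float); return (p+.5)/f-.5+np.array([x0,y0])
def cen(g,x0,x1,y0,y1,thr):   # weighted dark centroid
    s=g[y0:y1,x0:x1].astype(float); w=np.clip(thr-s,0,None); Y,X=np.mgrid[y0:y1,x0:x1]
    return np.array([(w*X).sum(),(w*Y).sum()])/w.sum()
E
python3 - <<'E'
from bench import *
from h import *
ct=cal(get_image("top")); cs=cal(get_image("side"))
t=cv2.imread("pics/top0.png"); g=cv2.cvtColor(t,cv2.COLOR_BGR2GRAY)
s=cv2.imread("pics/side0.png"); gs=cv2.cvtColor(s,cv2.COLOR_BGR2GRAY)
np.set_printoptions(linewidth=200)
print(g[199:212,274:290]); 
ey=cen(g,277,285,202,210,140); print("ey",ey)
c=uncrop([(148,63),(703,250),(618,495),(63,305)],250,165,5)
kn=uncrop([(583,327)],250,165,5)[0]
cap=uncrop([(396,281)],250,165,5)[0]
L=np.array([(60,135,14),(60,-135,14),(-60,-135,14),(-60,135,14),(0,109,85),(0,-80,155.5),(0,0,106)])/1e3
U=np.vstack([c,ey,kn,cap])
def W(p): 
    C,S=np.cos(p[2]),np.sin(p[2]); return np.c_[p[0]+C*L[:,0]-S*L[:,1],p[1]+S*L[:,0]+C*L[:,1],L[:,2]]
r=least_squares(lambda p:(proj(ct,W(p))-U).ravel(),[.45,.05,-.3],loss='soft_l1')
print(r.x,(proj(ct,W(r.x))-U).round(2).tolist()); print(W(r.x)[4:].round(4))
for n,u,z in(("ey",ey,.085),("kn",kn,.1555),("cap",cap,.106)): print(n,ray(ct,u,z).round(4))
print("side proj",proj(cs,W(r.x)).round(1).tolist())
ball=uncrop([(596,256)],400,210,8)[0]; pl=uncrop([(285,220)],400,210,8)[0]
b=ray(ct,ball,.110); q=ray(ct,pl,.110); print("ball",b,"plate",q,"sep",np.linalg.norm(b-q),"side",proj(cs,[b,q]).round(1).tolist())
# triangulate ball
bs=uncrop([(243,386)],290,215,3.8)[0]
Ks=[c[0]@np.c_[cv2.Rodrigues(c[1])[0],c[2]] for c in(ct,cs)]
X=cv2.triangulatePoints(Ks[0],Ks[1],ball.reshape(2,1),bs.reshape(2,1)); print("tri ball",(X[:3]/X[3]).ravel().round(4),"bs",bs)
E
```

```text
[[167 169 168 168 167 168 167 168 167 169 168 166 168 168 171 169]
 [168 168 168 168 168 167 169 168 167 169 167 168 168 167 170 168]
 [167 169 169 166 168 167 165 167 168 168 168 167 168 169 168 167]
 [168 168 168 167 159 142 126 135 155 166 167 168 168 169 167 167]
 [169 169 166 156 134  97  82  98 126 157 166 168 169 168 169 170]
 [167 167 164 144  99  84  85  86 100 138 164 167 169 170 168 169]
 [167 169 163 139  92  85  87  88  99 132 160 169 170 169 166 168]
 [167 168 163 144 111  88  87  91 105 140 165 169 170 170 168 166]
 [170 169 166 159 134 106  95 107 130 156 167 168 167 169 167 166]
 [170 168 167 166 161 147 131 143 155 167 168 167 167 167 169 160]
 [167 170 169 166 167 167 163 165 168 169 167 170 168 168 167 154]
 [169 170 169 168 168 166 169 167 169 168 169 167 168 168 168 161]
 [168 168 169 168 168 168 169 169 168 169 168 167 169 167 160 156]]
ey [280.04026846 204.87535954]
[ 0.56252908  0.05619364 -0.33078961] [[0.6, 0.71], [2.76, 1.11], [3.03, 2.66], [0.02, 2.02], [-1.16, -3.65], [-0.85, -4.3], [-1.5, -4.6]]
[[ 0.5979  0.1593  0.085 ]
 [ 0.5365 -0.0195  0.1555]
 [ 0.5625  0.0562  0.106 ]]
ey [0.5901 0.1568 0.085 ]
kn [ 0.528  -0.0211  0.1555]
cap [0.5529 0.0531 0.106 ]
side proj [[343.5, 239.3], [352.4, 301.1], [303.7, 302.3], [301.0, 240.2], [323.1, 223.6], [327.6, 241.7], [325.5, 239.9]]
ball [ 0.50814043 -0.24544357  0.11      ] plate [ 0.51772934 -0.16591639  0.11      ] sep 0.08010317775348803 side [[355.1, 317.4], [344.4, 294.4]]
tri ball [ 0.5063 -0.2441  0.1131] bs [353.57894737 316.21052632]
```

The crops confirm it. The steel ball with black grip at top (472,243) and side (354,316) is the ball post, and the square plate is at (434,237). The eyelet is at (280,205) and the knob at about (366,230). The round cap at (329,221) isn't the plunger. I'll go over the ball post next.

```bash
cat >> h.py <<'E'
from scipy.spatial.transform import Rotation as Ro
def slide(o,P,yaw=None):
    q=o["orientation"]; R=Ro.from_quat([q[1],q[2],q[3],q[0]])
    M=R.as_matrix(); print("tcp",np.round(o["eef_pos"],4),"jaw deg",np.degrees(np.arctan2(M[1,0],M[0,0])).round(2),"tilt",np.degrees(np.arccos(-M[2,2])).round(2))
    print("slide cm",(R.inv().apply(np.array(P)-o["eef_pos"])*100).round(2))
    if yaw is not None:
        y=np.radians(yaw); T=Ro.from_matrix(np.array([[np.cos(y),np.sin(y),0],[np.sin(y),-np.cos(y),0],[0,0,-1]]).T if 0 else np.c_[[np.cos(y),np.sin(y),0],[np.sin(y),-np.cos(y),0],[0,0,-1]])
        print("rot",np.degrees((R.inv()*T).as_rotvec()).round(2))
    print("force",np.round(o["force"],2),"grip",np.round(o["grip_width"],3),"t",o["clock"],"q",np.round(o["joint_pos"],3))
E
python3 - <<'E'
from bench import *
from h import *
slide(get_obs(),[.508,-.2454,.2035],-10)
E
```

```text
tcp [ 0.164  -0.4985  0.2037] jaw deg -71.79 tilt 0.04
slide cm [-1.329e+01 -4.058e+01  3.000e-02]
rot [-3.000e-02  3.000e-02 -6.179e+01]
force [ 0.19  0.02 -0.56] grip 0.998 t 0.2 q [-1.408  0.263 -0.049  1.259  0.     1.415]
```

```bash
python3 -m jog '[{"claw":0.6,"slide":[-13.3,-40.6,0],"delta_rot":[0,0,-61.8]},{"claw":0.6,"slide":[-13.3,-40.6,0],"delta_rot":[0,0,-61.8]},{"claw":0.6,"slide":[-13.3,-40.6,0],"delta_rot":[0,0,-61.8]},{"claw":0.6,"slide":[-13.3,-40.6,0],"delta_rot":[0,0,-61.8]},{"claw":0.6,"slide":[-13.3,-40.6,0],"delta_rot":[0,0,-61.8]},{"claw":0.6,"slide":[-13.3,-40.6,0],"delta_rot":[0,0,-61.8]},{"claw":0.6,"slide":[-13.3,-40.6,0],"delta_rot":[0,0,-61.8]},{"claw":0.6,"slide":[-13.3,-40.6,0],"delta_rot":[0,0,-61.8]},{"claw":0.6,"slide":[-13.3,-40.6,0],"delta_rot":[0,0,-61.8]},{"claw":0.6,"slide":[-13.3,-40.6,0],"delta_rot":[0,0,-61.8]}]'
python3 - <<'E'
from bench import *
from h import *
s=get_image("side");t=get_image("top"); slide(get_obs(),[.508,-.2454,.08],-10)
cv2.imwrite("pics/a1.png",np.hstack([cv2.resize(s["image"][200:380,260:440],(400,400)),cv2.resize(t["image"][140:320,380:560],(400,400))]))
E
```

```text
clock: 1.45
eef_pos: [0.5074, -0.2463, 0.2041]
orientation: [0.0, 0.996, -0.088, -0.0]
force: [0.3, 0.2, -0.7]
grip_width: 0.804
tcp [ 0.5075 -0.2463  0.2041] jaw deg -10.08 tilt 0.01
slide cm [ 0.04 -0.1  12.41]
rot [ 0.01 -0.   -0.08]
force [-0.05 -0.53 -0.18] grip 0.801 t 1.55 q [-0.596  0.331  0.051  1.291 -0.     1.151]
```

View pics/a1.png

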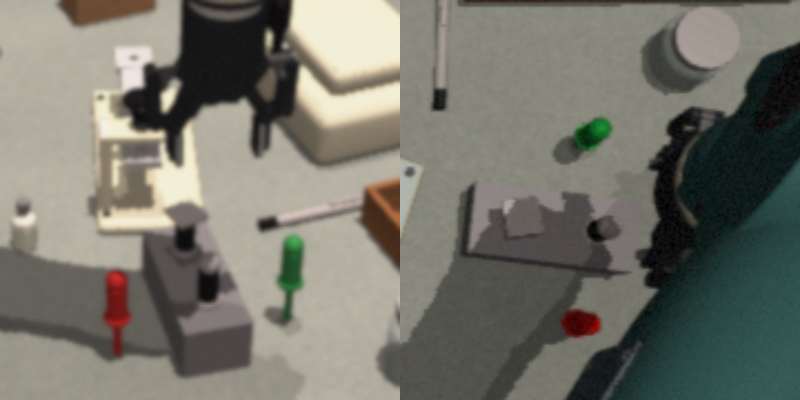

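```bash
python3 - <<'E'
from bench import *
from h import *
ct=cal(get_image("top")); cs=cal(get_image("side"))
p=np.array([.5075,-.2463,.196]);j=np.array([np.cos(np.radians(-10)),np.sin(np.radians(-10)),0])*.036
print(proj(cs,[p,p+j,p-j]).round(1),proj(ct,[p,p+j,p-j]).round(1))
print("ball,eye,knob side",proj(cs,[[.508,-.2454,.11],[.5901,.1568,.085],[.528,-.0211,.1555]]).round(1))
E
```

```text
[[356.7 286.4]
 [373.5 284.3]
 [339.8 288.5]] [[486.5 238. ]
 [489.2 219.4]
 [483.8 256.6]]
ball,eye,knob side [[355.1 317.4]
 [320.7 224.7]
 [324.6 242.8]]
```

```bash
python3 - <<'E'
from bench import *
from h import *
s=get_image("side");t=get_image("top")
A=s["image"].copy();B=t["image"].copy()
p=np.array([.5075,-.2463,.204])
A=cv2.resize(A[180:330,310:410],None,fx=4,fy=4,interpolation=cv2.INTER_CUBIC);B=cv2.resize(B[165:315,430:530],None,fx=4,fy=4,interpolation=cv2.INTER_CUBIC)
for im,c,o in((A,cal(s),(310,180)),(B,cal(t),(430,165))):
    u=(proj(c,[p])[0]-o)*4; cv2.circle(im,tuple(int(v) for v in u),3,(0,255,0),-1)
cv2.imwrite("pics/a2.png",np.hstack([A,B]))
E
```

```text
(no output)
```

View pics/a2.png

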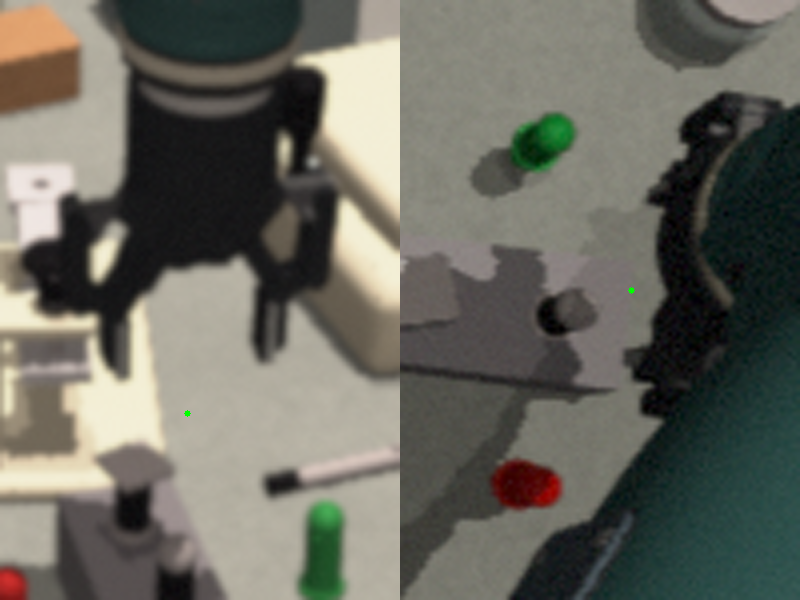

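```bash
python3 - <<'E'
from bench import *
from h import *
t=get_image("top")
ct=cal(t); cs=cal(get_image("side"))
Ks=[c[0]@np.c_[cv2.Rodrigues(c[1])[0],c[2]] for c in(ct,cs)]
X=cv2.triangulatePoints(Ks[0],Ks[1],np.array([[495.5],[233.75]]),np.array([[358.1],[271.5]]));X=(X[:3]/X[3]).ravel()
print(X,proj(ct,X),proj(cs,X))
B=cv2.resize(t["image"][180:280,470:530],None,fx=8,fy=8,interpolation=cv2.INTER_CUBIC)
B=cv2.convertScaleAbs(B,alpha=3,beta=20); cv2.imwrite("pics/a3.png",B[:600])
E
```

```text
[ 0.50898744 -0.24997879  0.23737778] [[495.0963858  235.01540152]] [[358.99630441 271.33275461]]
```

View pics/a3.png

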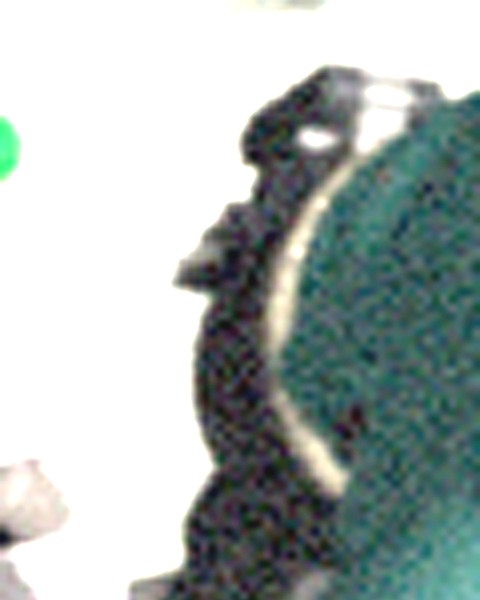

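The fingertips look about 30 mm higher in both pictures than the reported TCP implies, at side (339,274) and (377,269). I'll go down part-way and check again.

```bash
python3 -m jog '[{"claw":0.6,"slide":[0,-0.1,5],"delta_rot":[0,0,0]},{"claw":0.6,"slide":[0,-0.1,8.4],"delta_rot":[0,0,0]},{"claw":0.6,"slide":[0,-0.1,8.4],"delta_rot":[0,0,0]}]'
python3 - <<'E'
from bench import *
from h import *
s=get_image("side");t=get_image("top"); o=get_obs();slide(o,[.508,-.2454,.08],-10)
A=cv2.resize(s["image"][230:380,310:410],None,fx=4,fy=4,interpolation=cv2.INTER_CUBIC);B=cv2.resize(t["image"][165:315,430:530],None,fx=4,fy=4,interpolation=cv2.INTER_CUBIC)
for im,c,of in((A,cal(s),(310,230)),(B,cal(t),(430,165))):
    u=(proj(c,[o["eef_pos"]])[0]-of)*4; cv2.circle(im,tuple(int(v) for v in u),3,(0,255,0),-1)
cv2.imwrite("pics/a4.png",np.hstack([A,B]))
E
```

```text
clock: 2.22
eef_pos: [0.5071, -0.2438, 0.1184]
orientation: [-0.001, 0.996, -0.087, -0.002]
force: [0.7, -0.5, 0.6]
grip_width: 0.796
tcp [ 0.5087 -0.2448  0.1211] jaw deg -9.99 tilt 0.05
slide cm [-0.06  0.07  4.11]
rot [ 0.02 -0.04  0.01]
force [-0.58  0.07  0.14] grip 0.801 t 2.325 q [-0.593  0.366 -0.124  1.08   0.     1.152]
```

View pics/a4.png

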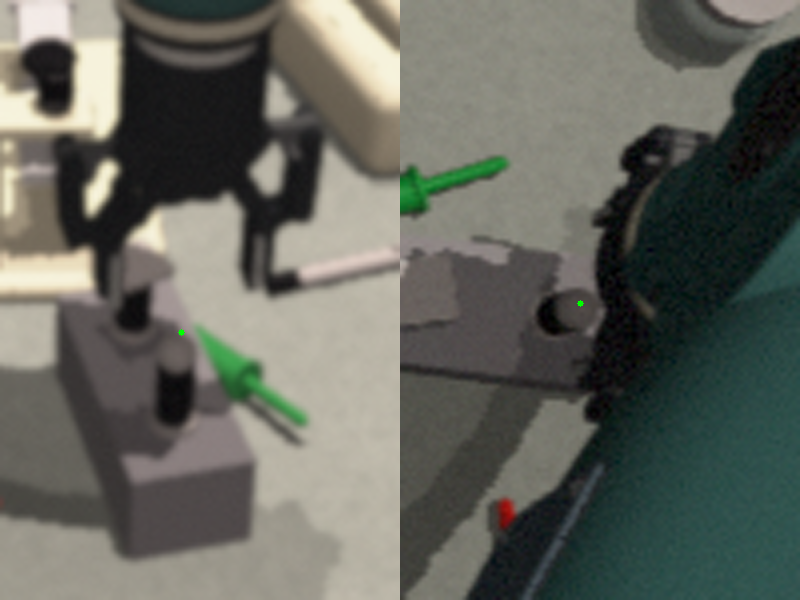

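```bash
python3 - <<'E'
from bench import *
from h import *
s=get_image("side");t=get_image("top"); o=get_obs();slide(o,[.508,-.2454,.08],-10)
A=cv2.resize(s["image"][200:400,280:480],None,fx=3,fy=3,interpolation=cv2.INTER_CUBIC)
cv2.imwrite("pics/a5.png",A)
E
```

```text
tcp [ 0.5091 -0.2451  0.1216] jaw deg -9.99 tilt 0.14
slide cm [-0.12  0.05  4.16]
rot [ 0.05 -0.12  0.01]
force [ 0.46 -0.38 -0.33] grip 0.799 t 2.425 q [-0.593  0.366 -0.123  1.079  0.     1.152]
```

View pics/a5.png

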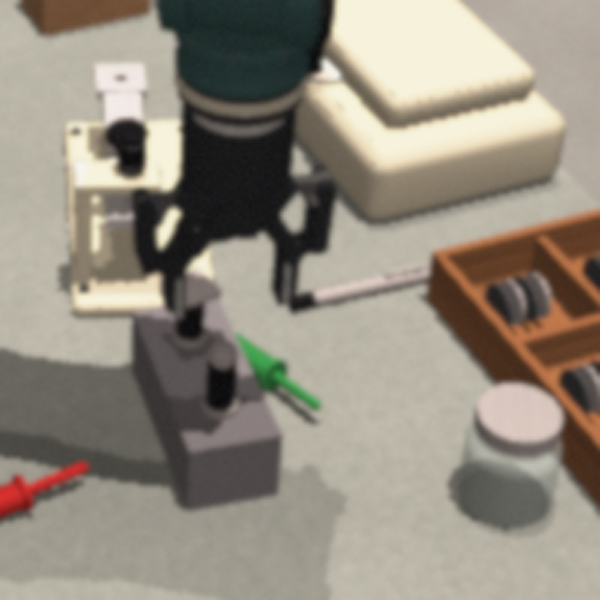

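Both coloured look-alikes (side ≈ (370,326) and (290,365)) now lie on the table. They stood balanced on their rod ends. I saw no contact with the gripper in either view, and the force stayed below 1 N. I'll leave them alone and continue down.

```bash
python3 -m jog '[{"claw":0.6,"slide":[0,0,2],"delta_rot":[0,0,0]},{"claw":0.6,"slide":[0,0,4],"delta_rot":[0,0,0]},{"claw":0.6,"slide":[0,0,4],"delta_rot":[0,0,0]},{"claw":0.6,"slide":[0,0,4],"delta_rot":[0,0,0]}]'
python3 - <<'E'
from bench import *
from h import *
s=get_image("side");t=get_image("top"); o=get_obs();slide(o,[.508,-.2454,.08],-10)
A=cv2.resize(s["image"][250:370,310:410],None,fx=5,fy=5,interpolation=cv2.INTER_CUBIC)
u=(proj(cal(s),[o["eef_pos"]])[0]-(310,250))*5; cv2.circle(A,tuple(int(v) for v in u),3,(0,255,0),-1)
cv2.imwrite("pics/a6.png",A)
E
```

```text
clock: 2.92
eef_pos: [0.5089, -0.2449, 0.0813]
orientation: [0.0, 0.996, -0.087, 0.001]
force: [0.3, 0.1, -0.5]
grip_width: 0.796
tcp [ 0.5089 -0.2449  0.0811] jaw deg -9.99 tilt 0.1
slide cm [-0.08  0.06  0.11]
rot [ 0.04 -0.09  0.01]
force [-0.24 -0.23  0.09] grip 0.801 t 3.025 q [-0.593  0.393 -0.197  0.979 -0.     1.152]
```

View pics/a6.png

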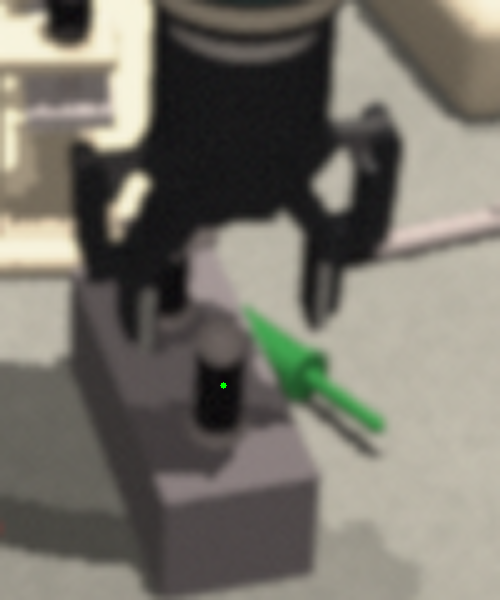

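```bash
python3 -m jog '[{"claw":0.6,"slide":[-0.1,0.05,0.5],"delta_rot":[0,0,0]},{"claw":0.6,"slide":[-0.1,0.05,1],"delta_rot":[0,0,0]},{"claw":0.6,"slide":[-0.1,0.05,1],"delta_rot":[0,0,0]}]'
python3 - <<'E'
from bench import *
from h import *
s=get_image("side");t=get_image("top"); o=get_obs();slide(o,[.508,-.2454,.08],-10)
A=cv2.resize(s["image"][250:370,310:410],None,fx=4,fy=4,interpolation=cv2.INTER_CUBIC)
B=cv2.resize(t["image"][180:300,430:530],None,fx=4,fy=4,interpolation=cv2.INTER_CUBIC)
cv2.imwrite("pics/a7.png",np.hstack([A,B]))
E
```

```text
clock: 3.4
eef_pos: [0.507, -0.2447, 0.0695]
orientation: [-0.0, 0.996, -0.087, -0.0]
force: [0.2, -0.6, 0.9]
grip_width: 0.801
tcp [ 0.5072 -0.2448  0.0699] jaw deg -9.99 tilt 0.02
slide cm [ 0.09  0.04 -1.01]
rot [-0.01  0.01  0.01]
force [-0.46 -0.22  0.07] grip 0.797 t 3.5 q [-0.594  0.401 -0.218  0.953  0.     1.151]
```

View pics/a7.png

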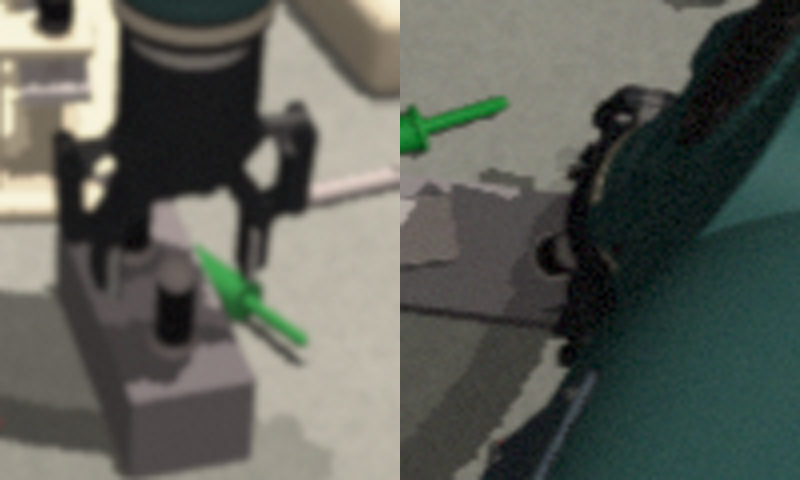

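```bash
python3 -m jog '[{"claw":0.6,"slide":[0.1,0,0.5],"delta_rot":[0,0,0]},{"claw":0.6,"slide":[0.1,0,0.9],"delta_rot":[0,0,0]},{"claw":0.6,"slide":[0.1,0,0.9],"delta_rot":[0,0,0]}]'
python3 -m jog '[{"claw":0.6,"slide":[0,0,0.3],"delta_rot":[0,0,0]},{"claw":0.6,"slide":[0,0,0.6],"delta_rot":[0,0,0]},{"claw":0.6,"slide":[0,0,0.6],"delta_rot":[0,0,0]}]'
python3 - <<'E'
from bench import *
from h import *
s=get_image("side");o=get_obs();slide(o,[.508,-.2454,.08],-10)
A=cv2.resize(s["image"][250:370,310:410],None,fx=5,fy=5,interpolation=cv2.INTER_CUBIC)
cv2.imwrite("pics/a8.png",A)
E
```

```text
clock: 3.88
eef_pos: [0.508, -0.2449, 0.0606]
orientation: [-0.0, 0.996, -0.087, -0.0]
force: [-0.0, -0.7, 1.1]
grip_width: 0.8
clock: 4.25
eef_pos: [0.5081, -0.2449, 0.0547]
orientation: [-0.0, 0.996, -0.087, -0.0]
force: [-0.5, 1.0, 0.2]
grip_width: 0.801
tcp [ 0.5082 -0.245   0.0549] jaw deg -9.99 tilt 0.01
slide cm [-0.01  0.05 -2.51]
rot [-0.01  0.01  0.01]
force [-0.38 -0.46 -0.19] grip 0.801 t 4.3 q [-0.594  0.415 -0.24   0.916  0.     1.152]
```

View pics/a8.png

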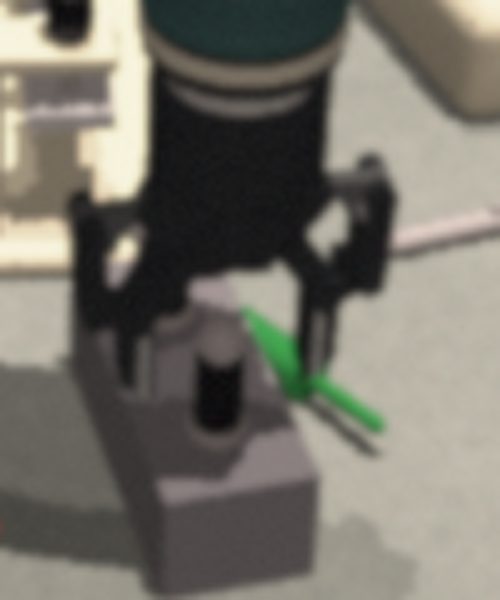

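```bash
python3 -m jog '[{"claw":0.6,"slide":[0,0,0.5],"delta_rot":[0,0,0]},{"claw":0.6,"slide":[0,0,1.1],"delta_rot":[0,0,0]},{"claw":0.6,"slide":[0,0,1.1],"delta_rot":[0,0,0]}]'
python3 -m jog '[{"claw":0,"slide":[0,0,0],"delta_rot":[0,0,0]},{"claw":-0.2,"slide":[0,0,0],"delta_rot":[0,0,0]},{"claw":-0.2,"slide":[0,0,0],"delta_rot":[0,0,0]}]' 40
python3 - <<'E'
from bench import *
from h import *
s=get_image("side");t=get_image("top");o=get_obs();slide(o,[.508,-.2454,.08],-10)
A=cv2.resize(s["image"][250:370,310:410],None,fx=4,fy=4,interpolation=cv2.INTER_CUBIC)
B=cv2.resize(t["image"][180:300,430:530],None,fx=4,fy=4,interpolation=cv2.INTER_CUBIC)
cv2.imwrite("pics/a9.png",np.hstack([A,B]))
E
```

```text
clock: 4.68
eef_pos: [0.5079, -0.2448, 0.0434]
orientation: [-0.0, 0.996, -0.087, -0.0]
force: [0.4, -0.2, 0.4]
grip_width: 0.799
clock: 5.05
eef_pos: [0.5083, -0.2451, 0.0441]
orientation: [0.0, 0.996, -0.087, 0.0]
force: [-0.5, -0.1, -0.4]
grip_width: 0.405
tcp [ 0.5083 -0.2451  0.0441] jaw deg -9.99 tilt 0.01
slide cm [-0.02  0.04 -3.59]
rot [ 0.   -0.01  0.01]
force [ 0.22  0.23 -0.39] grip 0.404 t 5.15 q [-0.594  0.424 -0.257  0.889  0.     1.152]
```

View pics/a9.png

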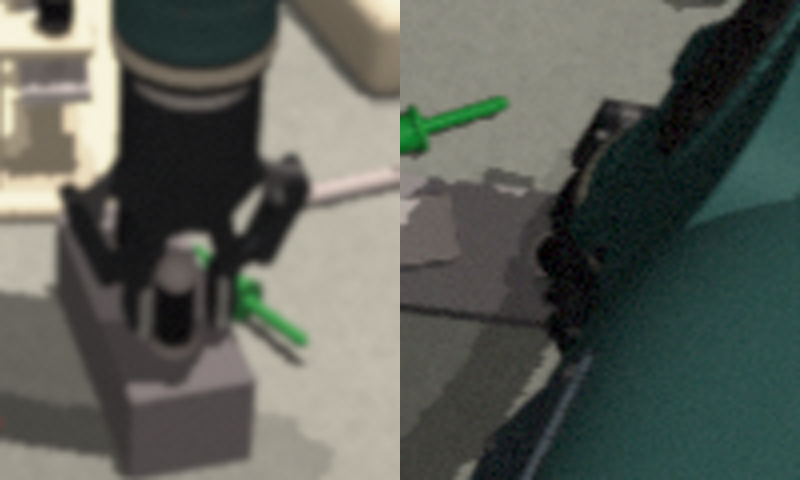

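```bash
python3 -m jog '[{"claw":-0.2,"slide":[0,0,-0.4],"delta_rot":[0,0,0]},{"claw":-1,"slide":[0,0,-0.4],"delta_rot":[0,0,0]},{"claw":-1,"slide":[0,0,-0.4],"delta_rot":[0,0,0]},{"claw":-1,"slide":[0,0,-0.4],"delta_rot":[0,0,0]},{"claw":-1,"slide":[0,0,-0.4],"delta_rot":[0,0,0]}]' 60
python3 - <<'E'
from bench import *
from h import *
s=get_image("side");t=get_image("top");o=get_obs();slide(o,[.508,-.2454,.08],-10)
A=cv2.resize(s["image"][250:370,310:410],None,fx=5,fy=5,interpolation=cv2.INTER_CUBIC)
cv2.imwrite("pics/a10.png",A)
E
```

```text
clock: 5.78
eef_pos: [0.508, -0.2451, 0.0485]
orientation: [0.0, 0.996, -0.087, -0.0]
force: [-4.3, 0.5, 9.1]
grip_width: 0.24
tcp [ 0.508  -0.2451  0.0486] jaw deg -10.0 tilt 0.03
slide cm [ 0.    0.03 -3.14]
rot [ 0.03 -0.    0.  ]
force [-3.59  2.31  9.3 ] grip 0.241 t 5.875 q [-0.594  0.42  -0.251  0.9   -0.     1.152]
```

View pics/a10.png

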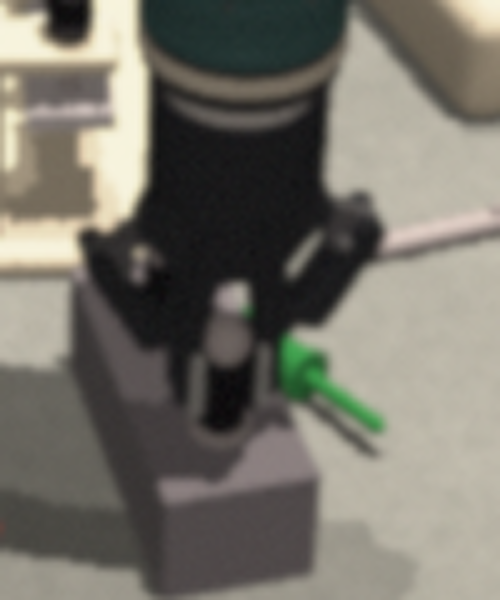

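Gripped (20.5 mm opening). Lifting.

```bash
python3 -m jog '[{"claw":-1,"slide":[0,0,-1],"delta_rot":[0,0,0]},{"claw":-1,"slide":[0,0,-3],"delta_rot":[0,0,0]},{"claw":-1,"slide":[0,0,-7],"delta_rot":[0,0,0]},{"claw":-1,"slide":[0,0,-13],"delta_rot":[0,0,0]},{"claw":-1,"slide":[0,0,-18],"delta_rot":[0,0,0]},{"claw":-1,"slide":[0,0,-18],"delta_rot":[0,0,0]},{"claw":-1,"slide":[0,0,-18],"delta_rot":[0,0,0]}]'
python3 - <<'E'
from bench import *
from h import *
s=get_image("side");t=get_image("top");o=get_obs();slide(o,[.59,.157,.227],-17)
A=cv2.resize(s["image"][180:380,270:470],None,fx=3,fy=3,interpolation=cv2.INTER_CUBIC)
cv2.imwrite("pics/b1.png",A)
E
```

```text
clock: 6.75
eef_pos: [0.5081, -0.2449, 0.2276]
orientation: [-0.0, 0.996, -0.087, -0.0]
force: [-0.2, -1.2, -1.9]
grip_width: 0.239
tcp [ 0.5077 -0.2447  0.2268] jaw deg -9.99 tilt 0.12
slide cm [ 1.130e+00 -4.099e+01  1.000e-02]
rot [-0.04  0.11  7.01]
force [-0.88  0.29 -1.07] grip 0.239 t 6.85 q [-0.594  0.327  0.107  1.352  0.     1.152]
```

View pics/b1.png

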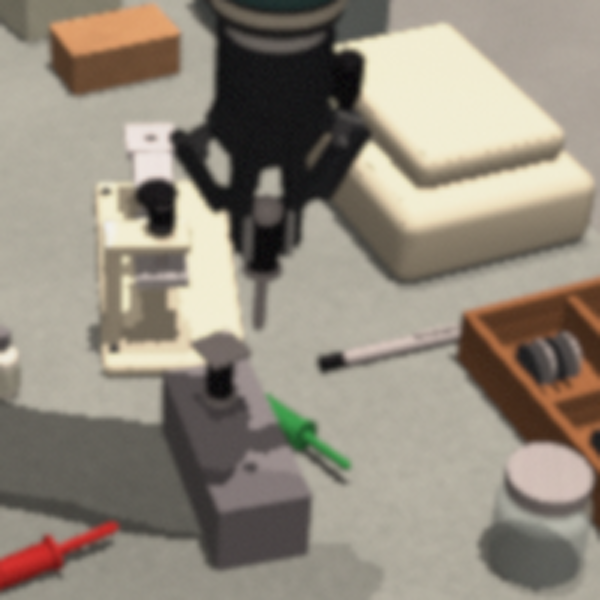

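```bash
python3 - <<'E'
from bench import *
from h import *
s=get_image("side");t=get_image("top");cs=cal(s)
o=get_obs(); p=o["eef_pos"]
print(proj(cs,[p+[0,0,.0614],p+[0,0,.0114],p+[0,0,-.0386]]).round(1))
A=cv2.resize(s["image"][235:295,330:385],None,fx=10,fy=10,interpolation=cv2.INTER_CUBIC);A=cv2.convertScaleAbs(A,alpha=1.5)
B=cv2.resize(t["image"][190:250,440:500],None,fx=8,fy=8,interpolation=cv2.INTER_CUBIC)
cv2.imwrite("pics/b2.png",A); cv2.imwrite("pics/b2t.png",B)
E
```

```text
[[358.5 249.5]
 [357.4 269.6]
 [356.4 288.8]]
```

View pics/b2.png

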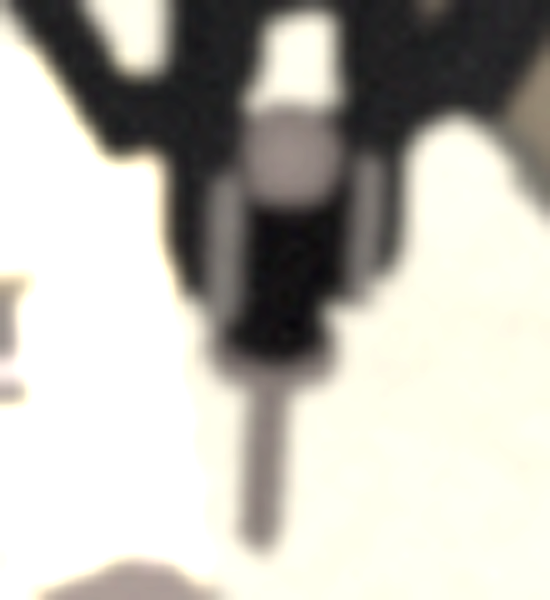

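View pics/b2t.png

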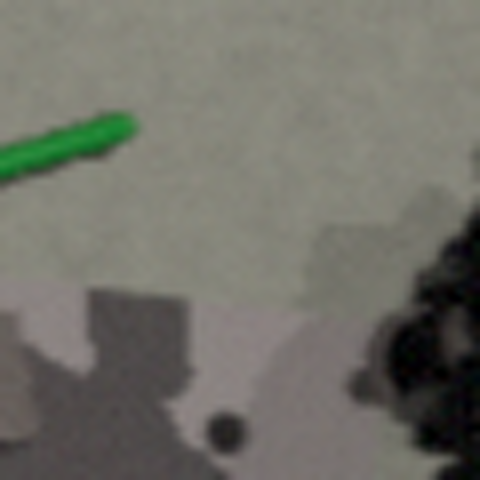

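```bash
python3 - <<'E'
from bench import *
from h import *
t=get_image("top");ct=cal(t);g=cv2.cvtColor(t["image"],cv2.COLOR_BGR2GRAY)
h=cen(g,465,472,240,248,90);print(h, ray(ct,h,.06))
t0=cv2.cvtColor(cv2.imread("pics/top0.png"),cv2.COLOR_BGR2GRAY)
for thr in(110,140,155):
  e=cen(t0,275,286,200,210,thr); print(e,ray(ct,e,.085))
print(g[238:250,460:476])
E
```

```text
[467.76146789 243.80602883] [ 0.50766039 -0.24514716  0.06      ]
[279.95280236 204.73746313] [0.59037033 0.15694721 0.085     ]
[280.04026846 204.87535954] [0.59007312 0.1567593  0.085     ]
[280.04562738 204.90240811] [0.59001493 0.15674756 0.085     ]
[[ 75  77  82 107 130 131 133 132 136 133 134 128 120 118 117 117]
 [ 78  87 101 129 133 136 132 134 132 133 132 127 116 116 114 118]
 [ 96 122 131 133 137 133 130 128 129 131 127 119 118 117 118 118]
 [ 80 105 130 132 133 130 121 100  97 113 123 117 118 115 119 116]
 [ 78 101 129 131 130 118  76  56  49  63  86 113 115 115 116 115]
 [ 76  81 108 132 127 106  54  36  40  43  73 105 115 115 116 116]
 [ 77  79 102 127 125 102  51  38  37  40  71 104 114 117 116 116]
 [ 73  78  82 105 126 111  73  42  36  49  83 106 115 119 118 114]
 [ 75  75  75  76  86  94  98  74  66  82 103 114 119 115 115 118]
 [ 77  74  74  76  77  79 100 119 116 116 116 116 116 116 116 116]
 [ 75  76  75  74  77  74  77  96 112 114 117 118 117 117 117 117]
 [ 77  74  72  77  75  74  68  65  86 113 115 118 118 116 118 114]]
```

```bash
python3 -m jog '[{"claw":-1,"slide":[0.2,-5,0],"delta_rot":[0,0,1]},{"claw":-1,"slide":[0.4,-11,0],"delta_rot":[0,0,2]},{"claw":-1,"slide":[0.6,-17,0],"delta_rot":[0,0,3]},{"claw":-1,"slide":[0.8,-23,0],"delta_rot":[0,0,4]},{"claw":-1,"slide":[1,-29,0],"delta_rot":[0,0,5]},{"claw":-1,"slide":[1.1,-35,0],"delta_rot":[0,0,6]},{"claw":-1,"slide":[1.15,-39,0],"delta_rot":[0,0,7]},{"claw":-1,"slide":[1.15,-41,0],"delta_rot":[0,0,7]},{"claw":-1,"slide":[1.15,-41,0],"delta_rot":[0,0,7]},{"claw":-1,"slide":[1.15,-41,0],"delta_rot":[0,0,7]}]'
python3 - <<'E'
from bench import *
from h import *
s=get_image("side");t=get_image("top");o=get_obs();slide(o,[.5902,.1568,.14],-17)
A=cv2.resize(s["image"][150:270,270:370],None,fx=4,fy=4,interpolation=cv2.INTER_CUBIC)
B=cv2.resize(t["image"][140:260,230:330],None,fx=4,fy=4,interpolation=cv2.INTER_CUBIC)
p=o["eef_pos"]
print("side ball,collar,end",proj(cal(s),[p+[0,0,.0614],p+[0,0,.0114],p+[0,0,-.0386]]).round(1).tolist(),"eye",proj(cal(s),[[.5902,.1568,.085]]))
cv2.imwrite("pics/b3.png",np.hstack([A,B]))
E
```

```text
clock: 8.25
eef_pos: [0.5906, 0.1556, 0.2279]
orientation: [0.0, 0.989, -0.148, -0.0]
force: [-0.0, -0.4, -0.1]
grip_width: 0.244
tcp [0.5907 0.1555 0.2281] jaw deg -17.07 tilt 0.01
slide cm [-0.08 -0.11  8.81]
rot [ 0.01 -0.   -0.07]
force [ 1.45 -0.18 -0.67] grip 0.241 t 8.35 q [ 0.124  0.411  0.242  1.401 -0.     1.993]
side ball,collar,end [[321.9, 156.9], [321.7, 174.4], [321.5, 191.4]] eye [[320.76779617 224.66158221]]
```

View pics/b3.png

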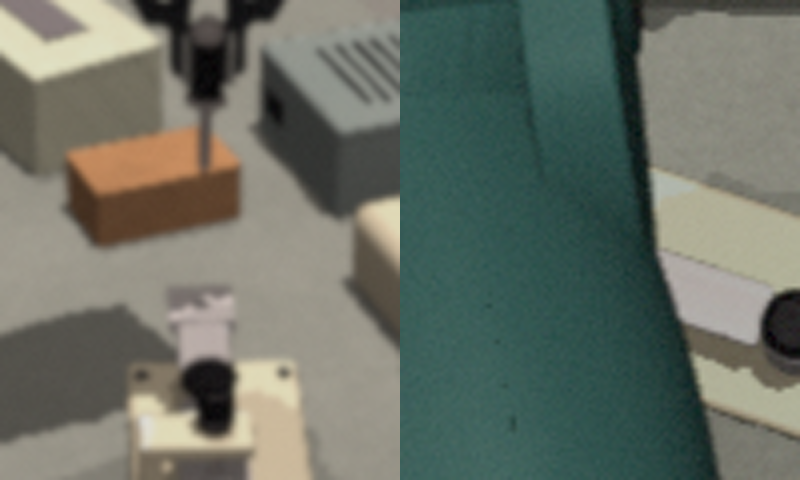

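```bash
python3 -m jog '[{"claw":-1,"slide":[-0.05,-0.1,4],"delta_rot":[0,0,0]},{"claw":-1,"slide":[-0.05,-0.1,8],"delta_rot":[0,0,0]},{"claw":-1,"slide":[-0.05,-0.1,9.2],"delta_rot":[0,0,0]},{"claw":-1,"slide":[-0.05,-0.1,9.2],"delta_rot":[0,0,0]}]'
python3 - <<'E'
from bench import *
from h import *
s=get_image("side");o=get_obs();slide(o,[.5902,.1568,.1312],-17)
A=cv2.resize(s["image"][180:240,290:350],None,fx=10,fy=10,interpolation=cv2.INTER_CUBIC)
p=o["eef_pos"]
print("side ball,collar,end",proj(cal(s),[p+[0,0,.0614],p+[0,0,.0114],p+[0,0,-.0386]]).round(1).tolist(),"eye",proj(cal(s),[[.5902,.1568,.085]]))
cv2.imwrite("pics/b4.png",A)
E
```

```text
clock: 8.85
eef_pos: [0.5905, 0.1574, 0.1364]
orientation: [0.0, 0.989, -0.148, -0.0]
force: [0.2, 0.5, -0.4]
grip_width: 0.243
tcp [0.591  0.1576 0.1372] jaw deg -17.02 tilt 0.07
slide cm [-0.06  0.1   0.6 ]
rot [-0.03 -0.06 -0.02]
force [ 0.55  0.43 -0.5 ] grip 0.241 t 8.9 q [ 0.127  0.436  0.035  1.169 -0.     1.995]
side ball,collar,end [[321.4, 187.9], [321.2, 204.4], [321.0, 220.2]] eye [[320.76779617 224.66158221]]
```

View pics/b4.png

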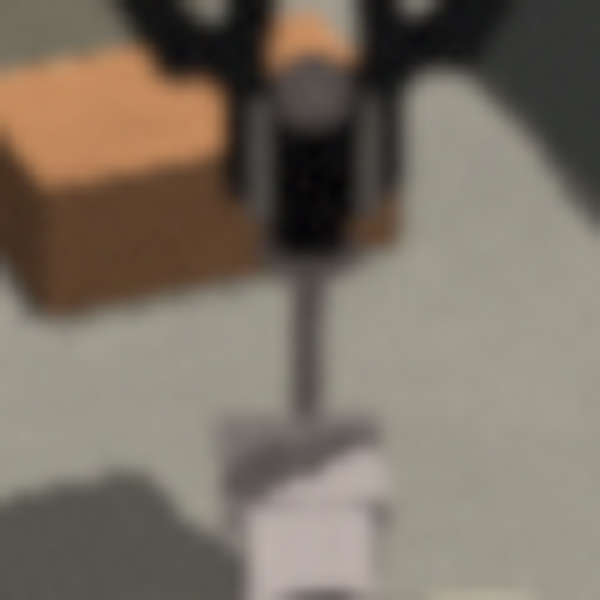

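```bash
python3 - <<'E'
from bench import *
from h import *
P=[];E=[]
for i in range(6):
    s=get_image("side"); P.append(get_obs()["eef_pos"]); 
print(np.mean(P,0).round(4),np.std(P,0).round(4))
g0=cv2.cvtColor(cv2.imread("pics/side0.png"),cv2.COLOR_BGR2GRAY); print(g0[219:231,308:332])
slide(get_obs(),[.5902,.1568,.1312],-17)
E
```

```text
[0.5912 0.1579 0.1372] [0.0002 0.0001 0.0003]
[[171 170 172 173 174 173 174 175 175 174 174 173 174 177 177 177 177 177
  177 176 176 175 175 175]
 [173 172 173 177 182 184 184 186 186 186 184 185 186 188 190 190 189 189
  187 183 178 175 176 177]
 [173 174 176 186 201 206 206 207 207 206 206 207 208 210 212 212 212 211
  209 200 185 176 174 175]
 [173 173 176 192 214 222 224 224 224 223 223 223 224 224 224 224 225 224
  223 213 189 175 173 172]
 [173 173 173 189 217 228 229 229 229 228 226 224 223 225 226 227 228 228
  226 219 192 176 172 172]
 [173 174 172 188 218 228 230 230 229 225 217 206 203 211 221 226 227 228
  227 220 193 177 172 173]
 [174 172 173 189 218 229 230 230 228 219 193 170 162 178 207 223 228 228
  227 221 198 179 173 173]
 [173 173 173 190 217 228 230 231 228 219 191 167 160 176 204 222 227 229
  227 221 201 181 174 175]
 [175 173 174 186 211 227 231 231 229 227 218 205 201 210 221 226 228 229
  228 223 205 184 175 174]
 [174 173 174 183 205 224 229 230 230 229 228 225 224 226 227 228 228 228
  226 221 205 183 174 173]
 [175 174 175 180 195 211 219 221 222 222 223 224 225 226 225 225 224 221
  215 207 192 178 173 172]
 [175 174 174 172 171 175 187 203 209 211 212 215 220 221 221 220 218 211
  194 172 163 167 170 171]]
tcp [0.5909 0.1579 0.1367] jaw deg -16.99 tilt 0.07
slide cm [-0.03  0.13  0.55]
rot [-0.03 -0.06  0.01]
force [-0.59  0.19 -1.59] grip 0.238 t 9.2 q [ 0.128  0.436  0.034  1.168 -0.     1.995]
```

```bash
python3 -m jog '[{"claw":-1,"slide":[-0.05,0.12,0.5],"delta_rot":[0,0,0]},{"claw":-1,"slide":[-0.05,0.12,1],"delta_rot":[0,0,0]},{"claw":-1,"slide":[-0.05,0.12,1.4],"delta_rot":[0,0,0]},{"claw":-1,"slide":[-0.05,0.12,1.8],"delta_rot":[0,0,0]},{"claw":-1,"slide":[-0.05,0.12,1.8],"delta_rot":[0,0,0]}]'
python3 - <<'E'
from bench import *
from h import *
s=get_image("side");o=get_obs();slide(o,[.5902,.1568,.1312],-17)
A=cv2.resize(s["image"][180:240,290:350],None,fx=10,fy=10,interpolation=cv2.INTER_CUBIC)
cv2.imwrite("pics/b5.png",A)
E
```

```text
clock: 9.82
eef_pos: [0.5895, 0.1568, 0.1176]
orientation: [0.0, 0.989, -0.148, -0.0]
force: [0.8, -0.1, -1.0]
grip_width: 0.24
tcp [0.5896 0.1569 0.1179] jaw deg -16.99 tilt 0.01
slide cm [ 0.06 -0.01 -1.33]
rot [0.   0.01 0.01]
force [-0.09 -0.12 -0.93] grip 0.238 t 9.875 q [ 0.127  0.444 -0.005  1.122  0.     1.994]
```

View pics/b5.png

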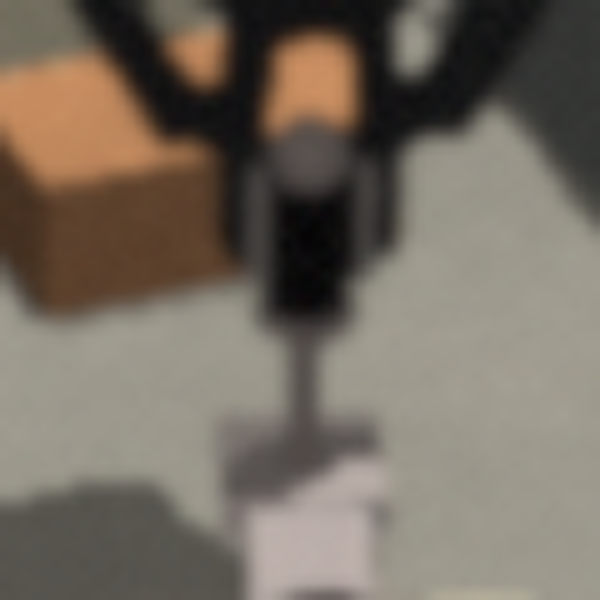

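```bash
python3 -m jog '[{"claw":-1,"slide":[0.04,0,0.8],"delta_rot":[0,0,0]},{"claw":-1,"slide":[0.04,0,1.6],"delta_rot":[0,0,0]},{"claw":-1,"slide":[0.04,0,2.4],"delta_rot":[0,0,0]},{"claw":-1,"slide":[0.04,0,2.4],"delta_rot":[0,0,0]}]'
python3 -m jog '[{"claw":-1,"slide":[0,0,0.7],"delta_rot":[0,0,0]},{"claw":-1,"slide":[0,0,1.4],"delta_rot":[0,0,0]},{"claw":-1,"slide":[0,0,1.7],"delta_rot":[0,0,0]},{"claw":-1,"slide":[0,0,1.7],"delta_rot":[0,0,0]}]'
python3 - <<'E'
from bench import *
from h import *
s=get_image("side");o=get_obs();slide(o,[.5902,.1568,.0736],-17)
A=cv2.resize(s["image"][180:240,290:350],None,fx=10,fy=10,interpolation=cv2.INTER_CUBIC)
cv2.imwrite("pics/b6.png",A)
E
```

```text
clock: 10.38
eef_pos: [0.5896, 0.1567, 0.0932]
orientation: [0.0, 0.989, -0.148, -0.001]
force: [0.4, 0.9, -0.6]
grip_width: 0.241
clock: 10.88
eef_pos: [0.59, 0.1567, 0.0768]
orientation: [0.0, 0.989, -0.148, -0.0]
force: [-0.5, 0.3, -0.7]
grip_width: 0.239
tcp [0.5901 0.1568 0.077 ] jaw deg -16.99 tilt 0.0
slide cm [ 0.01 -0.    0.34]
rot [-0.    0.    0.01]
force [ 0.15  0.26 -0.88] grip 0.244 t 10.925 q [ 0.126  0.469 -0.078  1.023  0.     1.994]
```

View pics/b6.png

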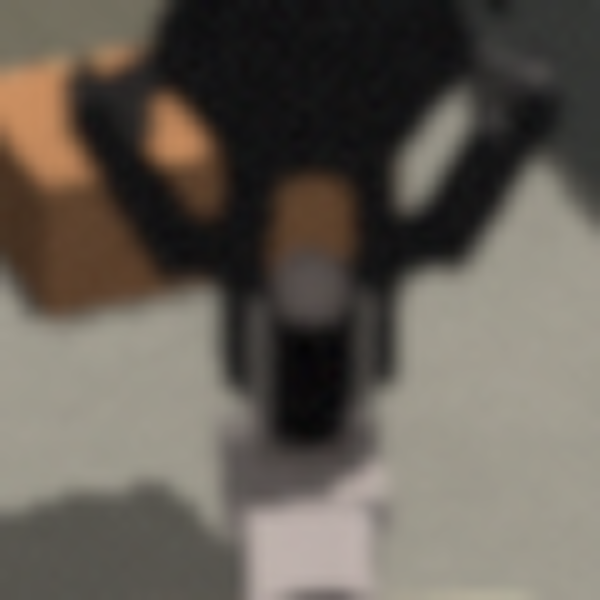

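The rod is through with no side force, and about 3 mm is left. I'll lower the rest gently until the force shows contact.

```bash
python3 -m jog '[{"claw":-1,"slide":[0,0,0.25],"delta_rot":[0,0,0]},{"claw":-1,"slide":[0,0,0.3],"delta_rot":[0,0,0]},{"claw":-1,"slide":[0,0,0.3],"delta_rot":[0,0,0]}]'
python3 -m jog '[{"claw":-1,"slide":[0,0,0.1],"delta_rot":[0,0,0]},{"claw":-1,"slide":[0,0,0.1],"delta_rot":[0,0,0]}]'
```

```text
clock: 11.3
eef_pos: [0.5901, 0.1568, 0.074]
orientation: [-0.0, 0.989, -0.148, 0.0]
force: [-0.2, -0.4, -0.9]
grip_width: 0.236
clock: 11.55
eef_pos: [0.5902, 0.1568, 0.0736]
orientation: [-0.0, 0.989, -0.148, 0.0]
force: [-2.6, 0.5, 6.0]
grip_width: 0.239
```

Contact at TCP z 0.0736, as predicted. Releasing.

```bash
python3 -m jog '[{"claw":-0.2,"slide":[0,0,0],"delta_rot":[0,0,0]},{"claw":0.4,"slide":[0,0,0],"delta_rot":[0,0,0]},{"claw":0.4,"slide":[0,0,0],"delta_rot":[0,0,0]},{"claw":0.4,"slide":[0,0,0],"delta_rot":[0,0,0]},{"claw":0.4,"slide":[0,0,0],"delta_rot":[0,0,0]}]'
python3 - <<'E'
from bench import *
from h import *
s=get_image("side");o=get_obs();slide(o,[.5902,.1568,.0736],-17)
A=cv2.resize(s["image"][180:240,290:350],None,fx=10,fy=10,interpolation=cv2.INTER_CUBIC)
cv2.imwrite("pics/b7.png",A)
print(proj(cal(s),[[.59,.1567,.135],[.59,.1567,.085]]))
E
```

```text
clock: 12.18
eef_pos: [0.5901, 0.1568, 0.073]
orientation: [-0.0, 0.989, -0.148, -0.0]
force: [0.2, 0.1, 0.6]
grip_width: 0.698
tcp [0.5901 0.1567 0.073 ] jaw deg -17.0 tilt 0.0
slide cm [ 0.01 -0.01 -0.06]
rot [-0.  0.  0.]
force [ 0.07 -0.37  0.33] grip 0.698 t 12.225 q [ 0.126  0.472 -0.085  1.014  0.     1.994]
[[320.88590096 208.96356081]
 [320.71311737 224.69472989]]
```

View pics/b7.png

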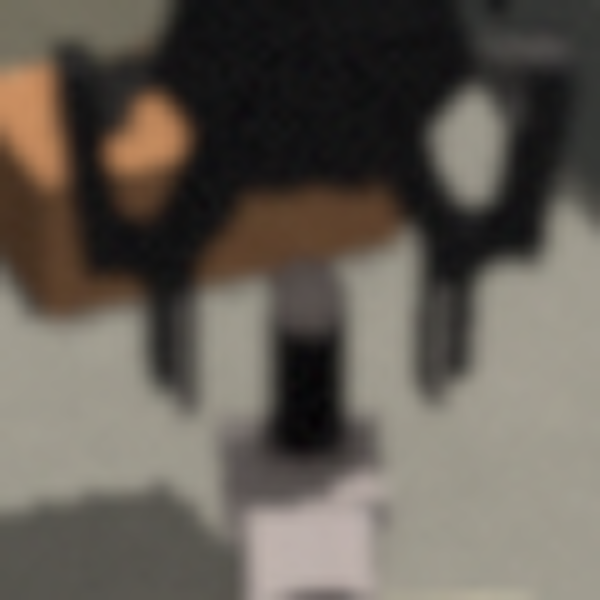

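```bash
python3 -m jog '[{"claw":0.4,"slide":[0,0,-4],"delta_rot":[0,0,0]},{"claw":0.4,"slide":[0,0,-10],"delta_rot":[0,0,0]},{"claw":0.4,"slide":[0,0,-13],"delta_rot":[0,0,0]},{"claw":0.4,"slide":[0,0,-13],"delta_rot":[0,0,0]},{"claw":0.4,"slide":[0,0,-13],"delta_rot":[0,0,0]}]'
python3 - <<'E'
from bench import *
from h import *
t=get_image("top");s=get_image("side");ct=cal(t)
g=cv2.cvtColor(cv2.imread("pics/top0.png"),cv2.COLOR_BGR2GRAY)
np.set_printoptions(linewidth=200); print(g[221:242,357:377])
k=cen(g,358,375,222,238,100); print(k,ray(ct,k,.15),ray(ct,k,.1555))
o=get_obs(); slide(o,[.528,-.021,.2],-19)
A=cv2.resize(s["image"][180:300,270:370],None,fx=4,fy=4,interpolation=cv2.INTER_CUBIC)
B=cv2.resize(t["image"][150:270,270:370],None,fx=4,fy=4,interpolation=cv2.INTER_CUBIC)
cv2.imwrite("pics/d1.png",np.hstack([A,B]))
E
```

```text
clock: 12.85
eef_pos: [0.5898, 0.1567, 0.2021]
orientation: [0.0, 0.989, -0.148, -0.001]
force: [-0.4, 0.8, -0.2]
grip_width: 0.705
[[168 166 162 152 160 167 164 163 159 153 146 155 164 164 168 167 167 168 166 167]
 [161 155 154 150 165 167 166 166 165 165 161 159 152 146 156 164 166 167 168 167]
 [161 152 134 151 166 166 168 167 164 161 163 164 165 162 159 154 143 156 165 165]
 [161 150 132 158 167 166 165 160 150 137 134 146 161 165 166 164 163 160 156 157]
 [155 127 142 163 165 164 146 100  72  62  57  76 112 146 163 166 168 165 164 157]
 [153 128 152 164 158 136  77  44  35  37  36  38  48  84 132 161 167 169 166 158]
 [149 136 159 163 141  78  30  38  39  35  42  35  36  43  79 137 166 168 163 160]
 [126 139 159 147  98  45  37  36  37  39  37  35  40  36  62 124 162 166 157 145]
 [123 152 150 111  55  32  39  34  41  42  39  41  37  38  48 100 148 164 158 150]
 [127 147 123  78  37  36  33  37  43  43  41  41  35  38  41  94 144 162 157 159]
 [138 149 112  73  34  29  40  39  42  40  41  41  39  41  42  94 144 153 145 159]
 [152 151 111  74  34  26  44  43  41  44  39  38  43  
[... 366 characters left out ...]
165 152 125 116 111  93  70  54  48  63  90 131 161 165 155 143 160 163 165]
 [166 166 162 150 124 117 113 113 112 116 139 158 163 167 163 158 152 164 163 165]
 [170 167 167 157 129 125 123 124 127 143 163 168 167 167 162 154 160 164 163 165]
 [167 165 165 167 164 162 162 162 163 165 167 167 168 166 158 146 160 163 163 165]
 [169 166 168 167 165 167 166 166 168 166 167 170 168 164 155 153 165 164 166 167]]
[365.79988297 231.0514921 ] [ 0.5264624  -0.02060908  0.15      ] [ 0.52587594 -0.02024692  0.1555    ]
tcp [0.5895 0.1567 0.2017] jaw deg -16.99 tilt 0.11
slide cm [-0.69 18.79  0.19]
rot [0.05 0.1  2.01]
force [ 0.17 -0.09 -0.34] grip 0.705 t 12.95 q [0.126 0.415 0.176 1.334 0.    1.994]
```

View pics/d1.png

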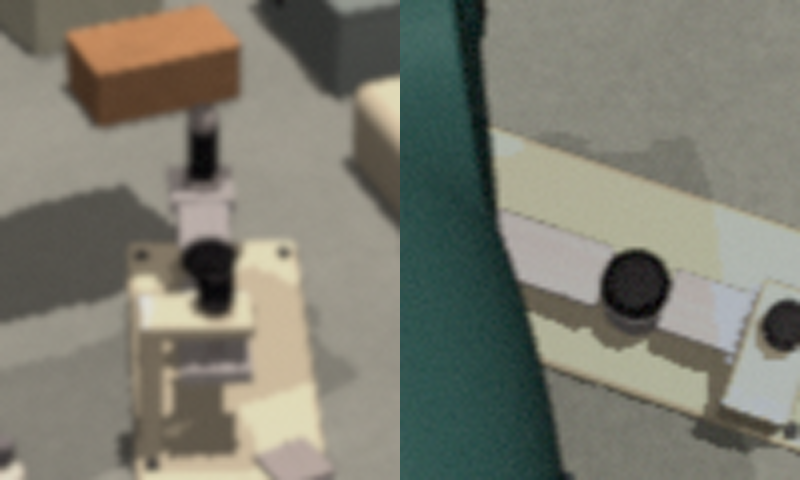

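```bash
python3 -m jog '[{"claw":0.4,"slide":[-0.2,5,0],"delta_rot":[0,0,0]},{"claw":0.4,"slide":[-0.5,11,0],"delta_rot":[0,0,1]},{"claw":0.4,"slide":[-0.8,17,0],"delta_rot":[0,0,2]},{"claw":0.4,"slide":[-0.8,18.8,0],"delta_rot":[0,0,2]},{"claw":0.4,"slide":[-0.8,18.8,0],"delta_rot":[0,0,2]},{"claw":0.4,"slide":[-0.8,18.8,0],"delta_rot":[0,0,2]}]'
python3 - <<'E'
from bench import *
from h import *
s=get_image("side");t=get_image("top");o=get_obs(); slide(o,[.527,-.021,.13],-19)
A=cv2.resize(s["image"][180:300,270:370],None,fx=4,fy=4,interpolation=cv2.INTER_CUBIC)
B=cv2.resize(t["image"][150:270,270:370],None,fx=4,fy=4,interpolation=cv2.INTER_CUBIC)
cv2.imwrite("pics/d2.png",np.hstack([A,B]))
E
```

```text
clock: 13.7
eef_pos: [0.5277, -0.0198, 0.2026]
orientation: [-0.0, 0.986, -0.165, -0.0]
force: [1.1, 0.2, -0.5]
grip_width: 0.701
tcp [ 0.5278 -0.0196  0.2027] jaw deg -18.91 tilt 0.03
slide cm [-0.03  0.16  7.27]
rot [-0.01  0.03  0.09]
force [-0.81 -0.32  0.  ] grip 0.702 t 13.8 q [-0.192  0.269 -0.043  1.259  0.     1.709]
```

View pics/d2.png

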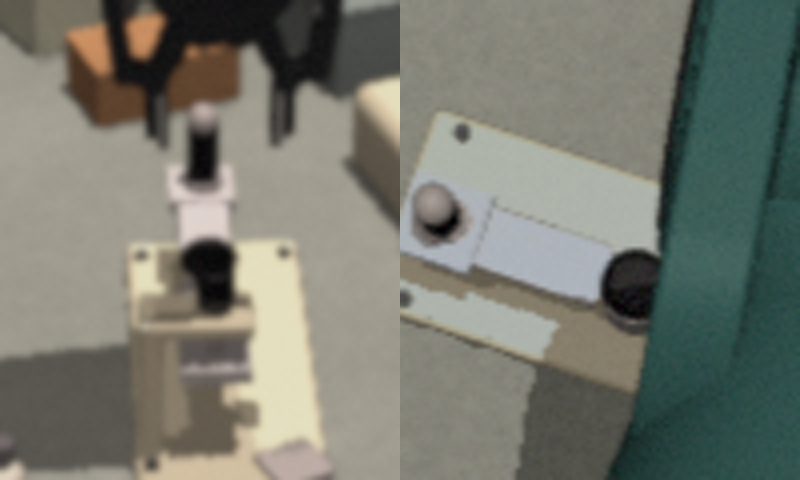

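```bash
python3 -m jog '[{"claw":0.4,"slide":[-0.03,0.15,4],"delta_rot":[0,0,0]},{"claw":0.4,"slide":[-0.03,0.15,7],"delta_rot":[0,0,0]},{"claw":0.4,"slide":[-0.03,0.15,8.6],"delta_rot":[0,0,0]},{"claw":0.4,"slide":[-0.03,0.15,8.6],"delta_rot":[0,0,0]}]'
python3 - <<'E'
from bench import *
from h import *
s=get_image("side");o=get_obs(); slide(o,[.527,-.021,.103],-19)
A=cv2.resize(s["image"][200:300,280:380],None,fx=6,fy=6,interpolation=cv2.INTER_CUBIC)
cv2.imwrite("pics/d3.png",A)
E
```

```text
clock: 14.3
eef_pos: [0.5262, -0.0211, 0.1161]
orientation: [-0.0, 0.986, -0.164, -0.001]
force: [-0.0, 0.9, 0.4]
grip_width: 0.699
tcp [ 0.5268 -0.0213  0.117 ] jaw deg -18.93 tilt 0.03
slide cm [ 0.01 -0.04  1.4 ]
rot [-0.    0.03  0.07]
force [ 0.88 -0.74  0.74] grip 0.697 t 14.35 q [-0.195  0.309 -0.224  1.038  0.     1.706]
```

View pics/d3.png

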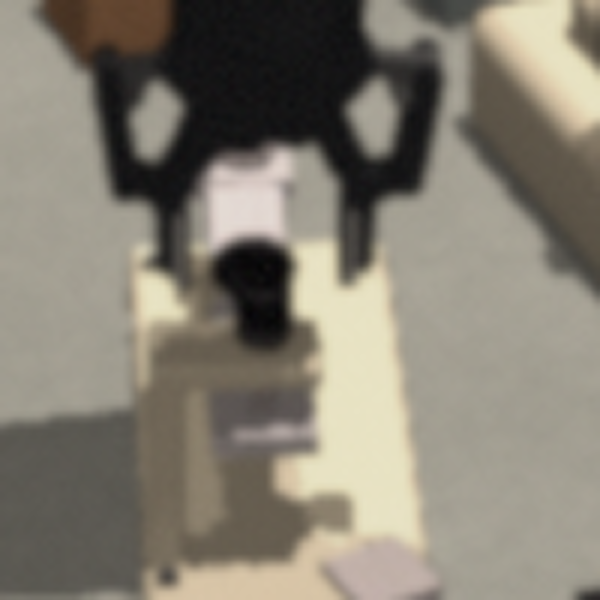

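```bash
python3 -m jog '[{"claw":0.4,"slide":[0,0,0.9],"delta_rot":[0,0,0]},{"claw":0.4,"slide":[0,0,1.6],"delta_rot":[0,0,0]},{"claw":-0.2,"slide":[0,0,1.6],"delta_rot":[0,0,0]},{"claw":-0.2,"slide":[0,0,1.6],"delta_rot":[0,0,0]},{"claw":-0.2,"slide":[0,0,1.6],"delta_rot":[0,0,0]}]'
python3 - <<'E'
from bench import *
from h import *
s=get_image("side");o=get_obs(); slide(o,[.527,-.021,.103],-19)
A=cv2.resize(s["image"][200:300,280:380],None,fx=6,fy=6,interpolation=cv2.INTER_CUBIC)
cv2.imwrite("pics/d4.png",A)
E
```

```text
clock: 14.98
eef_pos: [0.5269, -0.0221, 0.1012]
orientation: [0.0, 0.986, -0.165, 0.0]
force: [-0.8, 0.5, -0.1]
grip_width: 0.4
tcp [ 0.5269 -0.0221  0.1012] jaw deg -18.99 tilt 0.02
slide cm [-0.02 -0.11 -0.18]
rot [-0.   -0.02  0.01]
force [-0.71 -0.03 -1.1 ] grip 0.401 t 15.025 q [-0.196  0.32  -0.254  0.996 -0.     1.706]
```

View pics/d4.png

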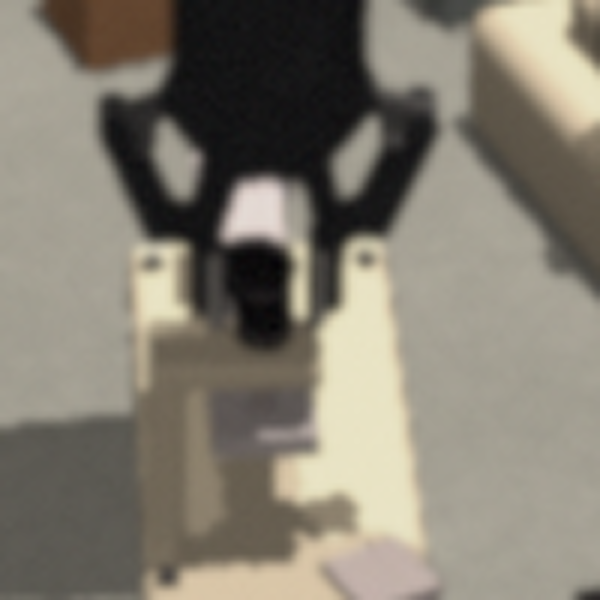

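```bash
python3 -m jog '[{"claw":-0.2,"slide":[0,-0.1,0.2],"delta_rot":[0,0,0]},{"claw":-1,"slide":[0,-0.1,0.2],"delta_rot":[0,0,0]},{"claw":-1,"slide":[0,-0.1,0.2],"delta_rot":[0,0,0]},{"claw":-1,"slide":[0,-0.1,0.2],"delta_rot":[0,0,0]},{"claw":-1,"slide":[0,-0.1,0.2],"delta_rot":[0,0,0]}]' 80
python3 - <<'E'
from bench import *
from h import *
s=get_image("side");o=get_obs(); slide(o,[.527,-.021,.103],-19)
A=cv2.resize(s["image"][200:300,280:380],None,fx=6,fy=6,interpolation=cv2.INTER_CUBIC)
cv2.imwrite("pics/d5.png",A)
E
```

```text
clock: 15.65
eef_pos: [0.5269, -0.0209, 0.0991]
orientation: [-0.0, 0.986, -0.165, -0.0]
force: [-2.6, 1.7, 5.8]
grip_width: 0.252
tcp [ 0.5268 -0.0209  0.0991] jaw deg -18.99 tilt 0.02
slide cm [ 0.02  0.   -0.39]
rot [-0.01  0.02  0.01]
force [-2.97  1.57  5.4 ] grip 0.26 t 15.7 q [-0.194  0.322 -0.258  0.991  0.     1.708]
```

View pics/d5.png

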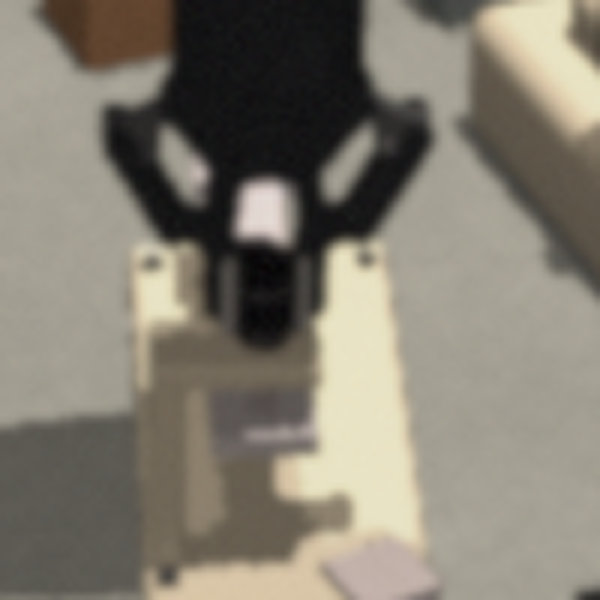

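The knob is gripped (22 mm opening). Pulling up in steps.

```bash
python3 -m jog '[{"claw":-1,"slide":[0,0,-0.4],"delta_rot":[0,0,0]},{"claw":-1,"slide":[0,0,-0.8],"delta_rot":[0,0,0]},{"claw":-1,"slide":[0,0,-0.8],"delta_rot":[0,0,0]}]'
python3 -m jog '[{"claw":-1,"slide":[0,0,-0.4],"delta_rot":[0,0,0]},{"claw":-1,"slide":[0,0,-0.8],"delta_rot":[0,0,0]},{"claw":-1,"slide":[0,0,-0.8],"delta_rot":[0,0,0]}]'
```

```text
clock: 16.08
eef_pos: [0.5268, -0.0209, 0.1069]
orientation: [-0.0, 0.986, -0.165, -0.0]
force: [-0.3, 2.6, -8.4]
grip_width: 0.256
clock: 16.45
eef_pos: [0.5268, -0.021, 0.1151]
orientation: [-0.0, 0.986, -0.165, -0.0]
force: [-1.0, 3.6, -12.0]
grip_width: 0.259
```

```bash
python3 -m jog '[{"claw":-1,"slide":[0,0,-0.1],"delta_rot":[0,0,0]},{"claw":-1,"slide":[0,0,-0.2],"delta_rot":[0,0,0]},{"claw":-1,"slide":[0,0,-0.2],"delta_rot":[0,0,0]}]'
```

```text
clock: 16.82
eef_pos: [0.5268, -0.021, 0.1169]
orientation: [-0.0, 0.986, -0.165, -0.0]
force: [-2.6, 2.9, -11.7]
grip_width: 0.253
```

```bash
python3 -m jog '[{"claw":-1,"slide":[0,0,-0.1],"delta_rot":[0,0,0]},{"claw":-1,"slide":[0,0,-0.1],"delta_rot":[0,0,0]}]'
python3 - <<'E'
from bench import *
from h import *
s=get_image("side");t=get_image("top");o=get_obs(); slide(o,[.527,-.021,.103],-19)
A=cv2.resize(s["image"][200:300,280:380],None,fx=4,fy=4,interpolation=cv2.INTER_CUBIC)
B=cv2.resize(t["image"][160:260,250:350],None,fx=4,fy=4,interpolation=cv2.INTER_CUBIC)
cv2.imwrite("pics/d6.png",np.hstack([A,B]))
E
```

```text
clock: 17.08
eef_pos: [0.5267, -0.021, 0.1173]
orientation: [-0.0, 0.986, -0.165, -0.001]
force: [1.3, 3.5, -23.9]
grip_width: 0.256
tcp [ 0.5267 -0.021   0.1173] jaw deg -18.99 tilt 0.07
slide cm [ 0.03 -0.01  1.43]
rot [0.   0.07 0.01]
force [  0.71   3.54 -26.34] grip 0.252 t 17.175 q [-0.195  0.31  -0.223  1.039  0.     1.708]
```

View pics/d6.png

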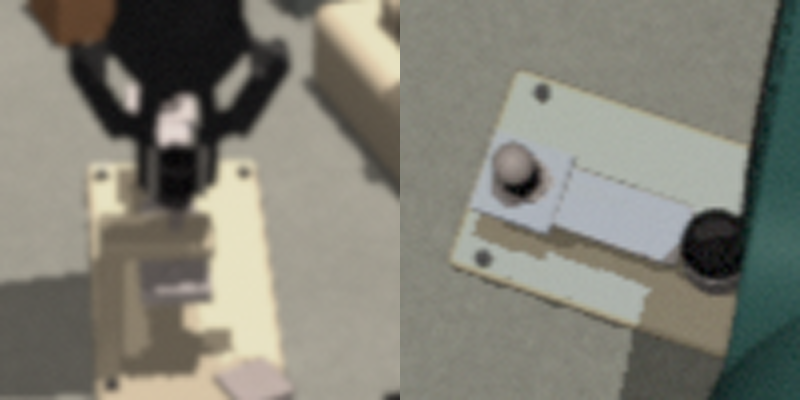

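At the stop: the force jumped from 12 to 24–26 N after 18 mm of travel. The steel shaft is visible under the lifted knob (left panel, (175,217)) and the ball post is seated (right panel, (515,165)). I'll ease off half a millimetre and check that it holds.

```bash
python3 -m jog '[{"claw":-1,"slide":[0,0,0.05],"delta_rot":[0,0,0]},{"claw":-1,"slide":[0,0,0.05],"delta_rot":[0,0,0]},{"claw":-1,"slide":[0,0,0.05],"delta_rot":[0,0,0]},{"claw":-1,"slide":[0,0,0.05],"delta_rot":[0,0,0]},{"claw":-1,"slide":[0,0,0.05],"delta_rot":[0,0,0]},{"claw":-1,"slide":[0,0,0.05],"delta_rot":[0,0,0]},{"claw":-1,"slide":[0,0,0.05],"delta_rot":[0,0,0]},{"claw":-1,"slide":[0,0,0.05],"delta_rot":[0,0,0]}]'
python3 - <<'E'
from bench import *
from h import *
s=get_image("side");t=get_image("top");slide(get_obs(),[.527,-.021,.103],-19)
A=cv2.resize(s["image"],(400,300));B=cv2.resize(t["image"],(400,300));cv2.imwrite("pics/e1.png",np.hstack([A,B]))
E
```

```text
clock: 18.18
eef_pos: [0.5268, -0.021, 0.1173]
orientation: [-0.0, 0.986, -0.165, -0.0]
force: [-0.8, 5.3, -25.2]
grip_width: 0.258
tcp [ 0.5268 -0.021   0.1173] jaw deg -18.99 tilt 0.04
slide cm [ 0.02 -0.01  1.43]
rot [0.   0.04 0.01]
force [ -1.57   4.44 -23.99] grip 0.258 t 18.275 q [-0.194  0.309 -0.224  1.039  0.     1.708]
```

View pics/e1.png

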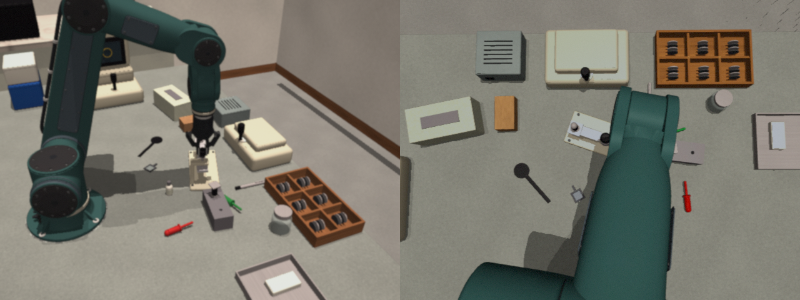

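The hold is steady: 24–25 N against the stop with no slip over 1 s. The bystanders and the plate post are where they were. Handing in.

```bash
python3 - <<'E'
from bench import *
hand_in()
E
```

```text
the job is handed in; nothing more can be done
```

I put the ball post through the eyelet with its collar flat on the arm and let it go. I then pulled the plunger up to its stop and handed in while still holding it, at about 18.3 s of the 51 s allowed. The hand-in gave no verdict.

**Last checks**
- **Ball post:** It stands upright in both views. Contact came at the predicted height (TCP z 0.0736 m), about 0.1 mm from the measured eyelet centre, and the gripper is well clear of it.
- **Plunger:** The TCP rose about 18 mm. The force went from about 12 N to 24–25 N at the stop and held steady for 1 s without slipping. I tried to ease off by 0.5 mm but the force did not drop.
- **Bystanders:** The plate post and listed bystanders look unmoved in the last picture. I judged this by eye and did not measure it. The drop bottle, penlight and plate post are visible only in the side view.

**What disagreed**
- **Look-alikes fell over:** The green and red look-alikes, which stood on their rod ends, toppled while I was coming down over the rack. I saw no contact and the force stayed below about 1 N, so I think they fell by themselves, but I can't rule out that the arm disturbed them. I did not touch them afterwards.
- **Gripper height:** In the pictures the fingertips were about 30 mm higher than the stated tool frame implies. I set both grasp heights from the images and force readings instead.

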